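# Shut the tool chest at the parts counter

### The job

Close up the grey tool chest: with the fingertips, gently push both of its drawers fully home, and only after that push its lid down until it is fully shut. Nothing is to be picked up: leave the bearing in the chest's top tray, and leave the oil filter, the spray can and the carton beside the chest where they stand.

Things in the scene. Friction and masses are not known exactly. Their poses are not given: they have to be found in the camera images.
- chest: Grey steel tool chest, fixed; 190 mm deep (x), 340 wide (y), 110 high without lid. Origin: centre of its underside; its front faces its own -x (the robot), y to its left. Two drawers side by side below, their fronts 103 mm before the origin when home; above them an open tray (floor 76, rim 110 mm above the counter) that the lid covers.
- drawer_left (a joint): How far the left (+y) drawer is out, m: 0 fully home, grows to 0.12 as it comes out along the chest's -x. Stays where it is left; pushing takes about 2 N plus 6 N per m/s. No spring or catch.
- drawer_right (a joint): The same for the right (-y) drawer.
- drawer_left_lip (a point): Front middle of the left drawer's aluminium pull lip; moves with the drawer; axes as the chest's. The lip is a ledge 140 mm wide (y), 7 thick, 63 to 70 mm above the counter, 8 mm out from the flat front (156 wide, 12 to 70 mm above the counter). A finger pointing down, tip 45 mm above the counter, bears on it and the gripper's body clears the tray rim.
- drawer_right_lip (a point): The same point of the right drawer.
- lid (a joint): Opening angle of the lid, rad: 0 fully shut, grows as it swings up and back to 1.5. A stiff hinge: it stays at any angle, does not fall, and needs 2 to 5 N at its free edge to go down. No catch.
- lid_hinge (a point): Middle of the lid's hinge line, along the chest's y at its rear: 90 mm behind the chest's origin, 110 mm above the counter. Its axes turn with the lid; at 0 they are the chest's.
- lid_edge (a point): Middle of the lid's free (front) edge on its outer face; moves with the lid (its z points out of that face, its -x from hinge to edge). Flat panel, 187 mm from hinge line to edge, 340 wide, 10 thick; hinge line on its underside. Open, the outer face looks up and away from the robot; push it near the edge towards the robot and down. Shut, this point is 120 mm above the counter.
- bearing: Loose steel ball bearing, a disc 48 mm across and 15 high, lying in the chest's top tray. Origin: centre of its underside. Stays in the tray.
- filter: Loose white oil filter canister, 72 mm across, 80 high, standing to the left of the chest. Origin: centre of its underside. Leave alone.
- can: Loose spray can, 60 mm across, 170 high, standing to the right of the chest. Origin: centre of its underside. Leave alone.
- carton: Loose cardboard carton 100 x 60 x 45 high, before the filter, to the left of the chest. Origin: centre of its underside. Leave alone.
There are look-alikes about, which are no part of the job. Of the things shaped like the bearing, the steel one is meant.

How it is judged:
By the outcome, as a careful person would: the job done as asked, in the order asked, and still so for the second after the job is handed in, with the robot touching nothing.
It also fails if it takes over 58 s, if anything falls off the work surface, if the arm or the gripper's body presses on something with over 40 N, if the wrist force passes 120 N, or if a joint passes its speed limit or range.

### The arm

A 6-joint arm with a two-finger parallel gripper is mounted at the origin on the work surface. World frame = base frame: x ahead of the robot, y to its left, z up, the work surface at z = 0. Lengths are in mm, angles in degrees, forces in N, time in s.
With the tool pointing down it reaches from about 350 to 850 mm from the base axis. Payload 8.1 kg.
Tool frame: the origin (TCP) lies on the centre line of the jaws, within the pads' length; the fingertips stand 14 mm ahead of it and the grasp point (between the pads) lies 5 mm behind it; z points along the fingers, y is the line along which they close (so a half turn about z gives the same grasp; the last joint's range is limited). The gripper opens to 85 mm and grips with 20 to 120 N. Pads are 22 mm wide; open, the fingers measure 114 mm over their backs; the gripper's body (76 mm by 85 mm) begins 54 mm behind the grasp point. The pads swing forward as they close: fully open they stand 13 mm farther back than shut.
Start: joints at [71.769, 7.471, 85.268, -0, 87.261, -4.893], TCP at [138.399, 583.825, 245.292] pointing down, gripper open.
Joint ranges: [-169.43, 169.43], [-51.17, 129.36], [1.28, 143.12], [-76.62, 256.62], [0, 156.53], [-152.29, 152.29]. Speed limits (degrees/s): [136.94, 136.94, 159.86, 180, 180, 180].

### API

Orientations are given as [roll, pitch, yaw] about the fixed x, y, z axes, in that order (R = Rz(yaw) Ry(pitch) Rx(roll)).
In Python, from bench import sense, snapshot, camera_info, hand_in gives the robot as it stands. The module is installed in compiled form; this text tells all that it offers.
- The arm moves only by the tool apply_moves, never from a script. Its argument "deltas" is a list of rows, each a list of 7 numbers: the shift along the tool's x, y, z scaled (see below), then the turn, a rotation vector about the tool's x, y, z scaled (see below), then the opening, from 0 (shut) to 1 (fully open). In form: [[dx, dy, dz, ax, ay, az, claw], ...]. A call has 1 to 8 rows; each row shifts and turns the commanded pose from where the row before left it, along the tool's axes as they then stand; what a row does not reach is not made up. The controller multiplies each number of a shift by 0.03 m and each number of a turn by 0.08 rad. A row lasts 1/8 s, in which the tool goes at most 62.5 mm and 10.7 degrees, less where a joint would pass 70% of its speed; a pose out of reach is approached as far as the arm can. A call with a number of a shift or a turn outside -1 to 1 is refused whole. A call with a gripper value outside its range is refused whole. The fingers move at their own pace and stop on an object; "grip_force" is the grip in N (left out, the last holds). Time passes only in rows, so rows that do not move let the fingers close. It gives the time, the measured TCP pose, the force, the opening and the grip force at its end, in the units of the state.
- sense(): the state, without advancing time (a new reading comes with each control period).
- snapshot(name): name is "scene" or "top" or "wrist"; returns the picture (400x640x3 uint8, red, green, blue); there is no depth.
- camera_info(name): a dict with "vertical_fov" (degrees; the focal length in pixels is half the picture's height over the tangent of half this angle, whatever the lens; pixels are square), "cx", "cy" (the principal point, pixels), "origin" and "rotation" of the camera in the world; the wrist camera has in their place "tool_from_camera" (4x4, takes a point from camera to tool coordinates, whose origin is the TCP and whose axes are the flange's). Camera axes: x right, y up, looking along -z (the intrinsics and any distortion apply to the point x, -y, -z); pixel columns grow to the right and rows downward; lengths in mm; the calibration is good to about 2 mm. A picture is of the moment at which its call begins: read the wrist's pose just before it. camera_info takes no time and is no camera call.
- hand_in(): hands the job in; it is judged then, once.
The state is a dict: "time": time; "joint_pos": joint angles; "qd": joint speeds; "joint_efforts": joint torques, N m; "tool_pos": TCP position; "tcp_rot": TCP orientation; "ft_force": force on the tool from outside, world axes, zero at the start; "wrist_torque": the same for the moment, N m; "finger_gap": finger opening in mm; "grip_force": force on a finger pad.
Only numpy, scipy, OpenCV 4.12 (cv2) and the standard library are available. Lean on these libraries where they do the work, as an engineer would, in place of code of your own. Each camera call takes 0.05 s, during which the arm holds its last target. There are 200 camera calls.

## Working session

There is one attempt and no reset: what is moved stays moved. The work goes in short steps, Python scripts to look and compute and a tool call to move; the robot and the scene stay as the last step left them, time stands still between calls to the robot, and variables do not carry over. Pictures are saved under pics/ and viewed, at most 10 in all, crops included, and the job is handed in when it is done.

Besides the shell and the picture viewer there is one more tool, called after "Emit:" as name(argument=value, ...), one argument or row to a line, values as JSON. apply_moves: Moves the arm, as the interface text tells. Its arguments: {"type":"object","properties":{"deltas":{"type":"array"},"grip_force":{"type":"number"}},"required":["deltas"]}

```bash
mkdir -p pics; python3 - <<'E'
from bench import *
import cv2
for n in("scene","top"):
    cv2.imwrite(f"pics/{n}0.png",snapshot(n)[:,:,::-1]); print(n,camera_info(n))
print(camera_info("wrist")); s=sense(); print(s)
E
```

```text
scene {'vertical_fov': 48.228013499617354, 'cx': 319.7109408183679, 'cy': 205.16451021006637, 'origin': array([ 631.92488818,  386.08896782, 1147.82195992]), 'rotation': array([  18.79230219,   -0.54738277, -173.88255834])}
top {'vertical_fov': 52.757478935516694, 'cx': 322.4833848554611, 'cy': 200.15383790038786, 'origin': array([ 510.74312349,    3.4531811 , 1049.92883985]), 'rotation': array([  8.90902155,   1.11729124, -88.96153388])}
{'vertical_fov': 60.14938628571135, 'cx': 323.8337916517988, 'cy': 192.19061214008664, 'tool_from_camera': array([[-1.72618968e-04,  9.47646027e-01,  3.19322685e-01,
         8.20658803e+01],
       [ 9.99999745e-01,  3.84878027e-04, -6.01614662e-04,
         3.22986219e-01],
       [-6.93018029e-04,  3.19322499e-01, -9.47645852e-01,
        -1.28927267e+02],
       [ 0.00000000e+00,  0.00000000e+00,  0.00000000e+00,
         1.00000000e+00]])}
{'time': 0.1, 'joint_pos': array([ 7.17691655e+01,  7.51094214e+00,  8.53227638e+01,  8.17697488e-04,
        8.72602571e+01, -4.89461589e+00]), 'qd': array([-1.20625530e-03, -3.67759928e-02, -2.14421459e-01,  8.59009868e-02,
       -2.11354663e-02,  1.13245096e-04]), 'joint_efforts': array([ 1.13994483e-03, -5.70955896e+01, -5.01935470e+01, -1.83817510e-04,
        8.33362690e-03, -3.73590950e-06]), 'tool_pos': array([138.24385231, 583.38439321, 244.35026209]), 'tcp_rot': array([-1.79906449e+02, -8.83095439e-03,  1.66663734e+02]), 'ft_force': array([ 1.13990997,  0.43033459, -0.20492914]), 'wrist_torque': array([-0.02058399, -0.01328005,  0.04626659]), 'grip_force': 0.0, 'finger_gap': 85.55255205430923}
```

View pics/scene0.png

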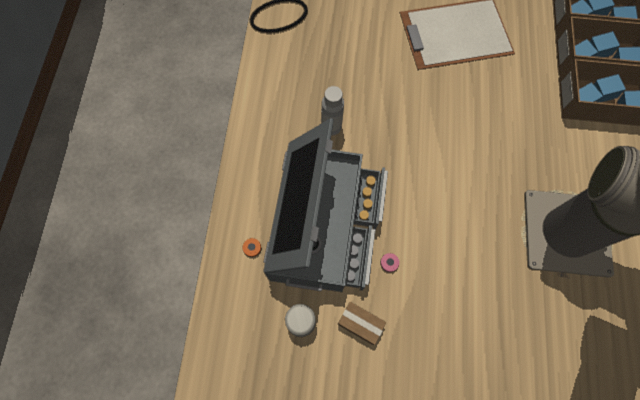

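View pics/top0.png

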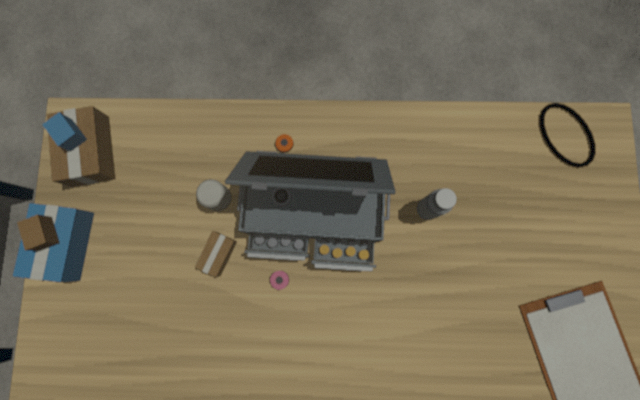

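The scene view shows the chest at about (320,210), with its lid up and both drawers out. In the top view the chest is at (312,205), the left lip is near (276,257) and the right lip near (343,267). There are three ring shapes in the top view: dark steel in the tray (281,196), orange (284,143) and pink (279,280). The one in the tray is the bearing, and I won't reach for any of them. Next I'll enlarge both views to get exact pixels.

```bash
python3 - <<'E'
import cv2
a=cv2.imread("pics/top0.png")[130:300,190:460]; cv2.imwrite("pics/topc.png",cv2.convertScaleAbs(cv2.resize(a,None,fx=2.96,fy=2.96,interpolation=2),alpha=1.6))
a=cv2.imread("pics/scene0.png")[80:350,240:400]; cv2.imwrite("pics/scc.png",cv2.convertScaleAbs(cv2.resize(a,None,fx=2.2,fy=2.2,interpolation=2),alpha=1.4))
E
```

```text
(no output)
```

View pics/topc.png

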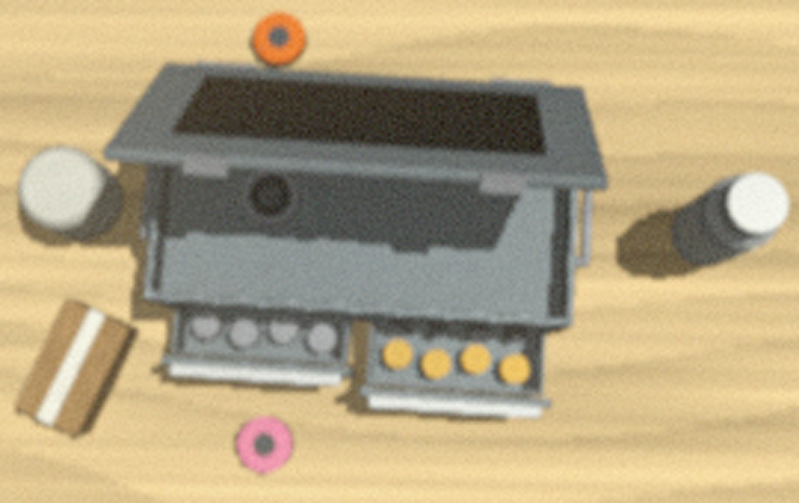

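View pics/scc.png

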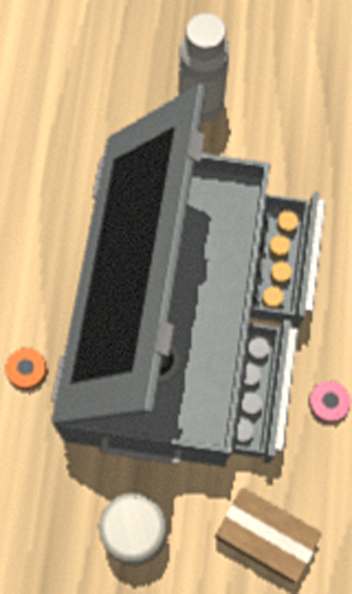

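```bash
cat > h.py <<'E'
import numpy as np
from bench import *
from scipy.spatial.transform import Rotation as R
def proj(n,P,info={}):
    c=info.setdefault(n,camera_info(n)); f=200/np.tan(np.radians(c["vertical_fov"]/2))
    p=(np.atleast_2d(P)-c["origin"])@R.from_euler("xyz",c["rotation"],degrees=True).as_matrix()
    return np.c_[c["cx"]+f*p[:,0]/-p[:,2],c["cy"]+f*p[:,1]/p[:,2]]
def pts(q):
    x,y,w,dl,dr,a=q; c,s=np.cos(a),np.sin(a)
    L=lambda r,yy,h:[90-r*c-h*-s*-1*-1 if 0 else 90-r*c+h*s,yy,110+r*s+h*c]
    l=[L(187,170,10),L(187,-170,10),L(0,170,10),L(0,-170,10),
       [-95,170,110],[-95,-170,110]]
    for d,yc in((dl,85),(dr,-85)): l+=[[-111-d,yc+70,66.5],[-111-d,yc-70,66.5]]
    return np.array(l)@R.from_euler("z",w).as_matrix().T+[x,y,0]
E
cat > fit.py <<'E'
from h import *
from scipy.optimize import least_squares
T=np.array([(105,158),(607,188),(165,65),(582,88),(147,300),(570,325),(167,378),(341,386),(370,409),(545,415)])/2.96+[190,130]
S=np.array([(150,420),(202,88),(57,418),(107,140),(225,463),(268,165),(278,452),(293,325),(309,308),(320,195)])/2.2+[240,80]
f=lambda q:np.r_[proj("top",pts(q*k))-T,proj("scene",pts(q*k))-S].ravel()
k=np.array([100,100,1,100,100,1])
r=least_squares(f,[5.5,0,0,.5,.5,1],loss="soft_l1"); print((r.x*k).round(3)); print(f(r.x).reshape(2,-1,2).round(1)); print(pts(r.x*k).round(0))
E
python3 fit.py
```

```text
[ 6.67998e+02  4.76790e+01 -4.30000e-02  3.92300e+01  5.37150e+01
  9.43000e-01]
[[[-1.8  0.1]
  [ 0.2 -0.3]
  [-1.1 -0.9]
  [ 0.1 -1. ]
  [-2.   0.2]
  [ 0.7  0.5]
  [-0.6 -1.7]
  [-1.9 -0.8]
  [ 0.3 -1.7]
  [-0.6 -0.1]]

 [[ 0.4 -4.3]
  [ 0.8 -2.6]
  [-3.1  2.1]
  [-0.6 -2.1]
  [ 2.9 -5.4]
  [ 0.7 -1.9]
  [ 1.1 -0.3]
  [ 0.7  2.1]
  [ 0.4 -0.7]
  [ 1.1  0.4]]]
[[ 664.  218.  267.]
 [ 649. -122.  267.]
 [ 773.  213.  116.]
 [ 759. -126.  116.]
 [ 580.  222.  110.]
 [ 566. -118.  110.]
 [ 525.  209.   66.]
 [ 519.   69.   66.]
 [ 503.   40.   66.]
 [ 497. -100.   66.]]
```

The fit agrees well across both views: chest origin about (668,48), yaw −2.5°, drawers out about 39 mm (left) and 54 mm (right), lid about 54°. Next I'll shut the fingers, align the tool and go in front of the left drawer.

Emit:
apply_moves(
  deltas=[
    [0, 0, 0, 0, 0, -0.785, 0],
    [0, 0, 0, 0, 0, -0.785, 0],
    [0, 0, 0, 0, 0, -0.785, 0],
    [-0.78, -0.95, 0, 0, 0, 0, 0],
    [-0.78, -0.95, 0, 0, 0, 0, 0],
    [-0.78, -0.95, 0, 0, 0, 0, 0],
    [-0.78, -0.95, 0, 0, 0, 0, 0],
    [-0.78, -0.95, 0, 0, 0, 0, 0],
  ],
)

```text
time: 1.1
tool_pos: [249.4, 435.1, 244.8]
tcp_rot: [-180.0, -0.0, 177.5]
ft_force: [0.2, 0.5, -1.0]
finger_gap: 0.2
grip_force: 0.0
```

Emit:
apply_moves(
  deltas=[
    [-0.78, -0.95, 0, 0, 0, 0, 0],
    [-0.78, -0.95, 0, 0, 0, 0, 0],
    [-0.78, -0.95, 0, 0, 0, 0, 0],
    [-0.78, -0.95, 0, 0, 0, 0, 0],
    [-0.78, -0.95, 0, 0, 0, 0, 0],
    [-0.78, -0.95, 0, 0, 0, 0, 0],
    [-0.78, -0.95, 0, 0, 0, 0, 0],
    [-0.78, -0.95, 0, 0, 0, 0, 0],
  ],
)

```text
time: 2.1
tool_pos: [426.2, 199.1, 244.9]
tcp_rot: [-180.0, -0.0, 177.5]
ft_force: [0.7, 0.1, 0.9]
finger_gap: 0.3
grip_force: 0.0
```

Emit:
apply_moves(
  deltas=[
    [-0.78, -0.95, 0, 0, 0, 0, 0],
    [-0.78, -0.95, 0, 0, 0, 0, 0],
    [0, 0, 1, 0, 0, 0, 0],
    [0, 0, 1, 0, 0, 0, 0],
    [0, 0, 1, 0, 0, 0, 0],
    [0, 0, 0, 0, 0, 0, 0],
    [0, 0, 0, 0, 0, 0, 0],
  ],
)

```text
time: 2.98
tool_pos: [470.5, 141.3, 156.3]
tcp_rot: [180.0, 0.0, 177.5]
ft_force: [-0.2, -0.2, 0.3]
finger_gap: 0.2
grip_force: 0.0
```

```bash
python3 - <<'E'
from h import *; import cv2
s=sense(); im=snapshot("wrist")[:,:,::-1].copy()
c=camera_info("wrist"); M=c["tool_from_camera"]; f=200/np.tan(np.radians(c["vertical_fov"]/2))
Rt=R.from_euler("xyz",s["tcp_rot"],degrees=True).as_matrix()
P=pts([668,47.7,-.043,39.2,53.7,.943])
q=((P-s["tool_pos"])@Rt-M[:3,3])@M[:3,:3]
for (x,y,z) in q:
    if z<0: u,v=c["cx"]-f*x/z,c["cy"]+f*y/z; print(round(u),round(v)); cv2.circle(im,(int(u),int(v)),4,(0,0,255),1) if abs(u)<2000 and abs(v)<2000 else 0
cv2.imwrite("pics/w1.png",cv2.convertScaleAbs(im,alpha=1.3))
E
```

```text
606 1027
-523 1030
428 567
12 568
453 379
-66 380
420 270
227 270
182 252
-15 253
```

View pics/w1.png

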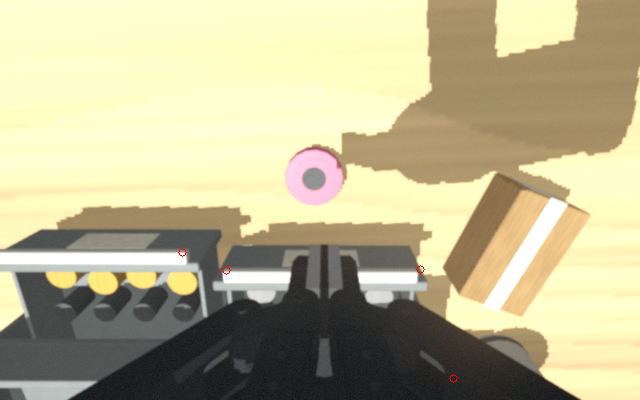

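The wrist view confirms the fit. The predicted lip ends (227,270) and (420,270) fall on the left lip's front edge, and the fingers are centred on it. I'll lower now and push.

Emit:
apply_moves(
  deltas=[
    [0, 0, 0.81, 0, 0, 0, 0],
    [0, 0, 0.81, 0, 0, 0, 0],
    [0, 0, 0.81, 0, 0, 0, 0],
    [0, 0, 0.81, 0, 0, 0, 0],
    [-0.5, 0, 0, 0, 0, 0, 0],
    [-0.5, 0, 0, 0, 0, 0, 0],
    [-0.2, 0, 0, 0, 0, 0, 0],
    [-0.2, 0, 0, 0, 0, 0, 0],
  ],
)

```text
time: 4.03
tool_pos: [512.4, 139.5, 58.9]
tcp_rot: [180.0, 0.0, 177.5]
ft_force: [-2.2, 1.1, 2.4]
finger_gap: 0.1
grip_force: 1.1
```

Emit:
apply_moves(
  deltas=[
    [-0.2, 0, 0, 0, 0, 0, 0],
    [-0.2, 0, 0, 0, 0, 0, 0],
    [-0.2, 0, 0, 0, 0, 0, 0],
    [-0.2, 0, 0, 0, 0, 0, 0],
  ],
)

```text
time: 4.53
tool_pos: [536.3, 138.3, 58.1]
tcp_rot: [180.0, -0.0, 177.5]
ft_force: [-1.8, 1.2, 1.2]
finger_gap: -0.2
grip_force: 1.1
```

Emit:
apply_moves(
  deltas=[
    [-0.15, 0, 0, 0, 0, 0, 0],
    [-0.1, 0, 0, 0, 0, 0, 0],
    [-0.05, 0, 0, 0, 0, 0, 0],
    [-0.05, 0, 0, 0, 0, 0, 0],
  ],
)

```text
time: 5.03
tool_pos: [546.4, 137.8, 58.0]
tcp_rot: [-180.0, -0.0, 177.5]
ft_force: [-2.8, 0.5, 1.0]
finger_gap: -0.3
grip_force: 1.0
```

Emit:
apply_moves(
  deltas=[
    [-0.05, 0, 0, 0, 0, 0, 0],
    [-0.05, 0, 0, 0, 0, 0, 0],
  ],
)

```text
time: 5.28
tool_pos: [549.5, 137.6, 58.0]
tcp_rot: [-180.0, -0.0, 177.5]
ft_force: [-0.8, -0.2, -0.3]
finger_gap: 0.0
grip_force: 1.0
```

Emit:
apply_moves(
  deltas=[
    [-0.05, 0, 0, 0, 0, 0, 0],
    [-0.05, 0, 0, 0, 0, 0, 0],
  ],
)

```text
time: 5.52
tool_pos: [551.3, 137.5, 57.9]
tcp_rot: [-180.0, -0.2, 177.5]
ft_force: [-12.4, -0.2, 7.8]
finger_gap: -0.2
grip_force: 6.7
```

Emit:
apply_moves(
  deltas=[
    [-0.05, 0, 0, 0, 0, 0, 0],
    [0, 0, 0, 0, 0, 0, 0],
  ],
)

```text
time: 5.78
tool_pos: [551.4, 137.5, 57.8]
tcp_rot: [-180.0, -0.3, 177.5]
ft_force: [-17.8, -0.2, 13.1]
finger_gap: -0.2
grip_force: 8.6
```

The left drawer is against a firm stop: x stays at 551 and the force is rising. Backing off and going to the right drawer.

Emit:
apply_moves(
  deltas=[
    [0.8, 0, 0, 0, 0, 0, 0],
    [1, 0, 0, 0, 0, 0, 0],
    [1, 0, 0, 0, 0, 0, 0],
    [0.2, -0.9, 0, 0, 0, 0, 0],
    [0, -0.95, 0, 0, 0, 0, 0],
    [0, -0.95, 0, 0, 0, 0, 0],
    [0, -0.95, 0, 0, 0, 0, 0],
    [0, -0.95, 0, 0, 0, 0, 0],
  ],
)

```text
time: 6.78
tool_pos: [458.4, -0.5, 58.6]
tcp_rot: [-180.0, 0.1, 177.5]
ft_force: [0.3, -0.7, -0.5]
finger_gap: 0.1
grip_force: 0.0
```

Emit:
apply_moves(
  deltas=[
    [0, -0.97, 0, 0, 0, 0, 0],
    [-0.4, 0, 0, 0, 0, 0, 0],
    [-0.4, 0, 0, 0, 0, 0, 0],
    [-0.2, 0, 0, 0, 0, 0, 0],
    [-0.2, 0, 0, 0, 0, 0, 0],
    [-0.2, 0, 0, 0, 0, 0, 0],
    [-0.2, 0, 0, 0, 0, 0, 0],
  ],
)

```text
time: 7.65
tool_pos: [504.5, -30.1, 57.8]
tcp_rot: [180.0, -0.0, 177.5]
ft_force: [-2.4, 2.6, -0.5]
finger_gap: 0.4
grip_force: 1.1
```

Emit:
apply_moves(
  deltas=[
    [-0.2, 0, 0, 0, 0, 0, 0],
    [-0.2, 0, 0, 0, 0, 0, 0],
    [-0.2, 0, 0, 0, 0, 0, 0],
    [-0.2, 0, 0, 0, 0, 0, 0],
  ],
)

```text
time: 8.15
tool_pos: [528.8, -31.8, 58.0]
tcp_rot: [-180.0, -0.0, 177.4]
ft_force: [-2.0, 1.3, -0.3]
finger_gap: 0.1
grip_force: 1.1
```

Emit:
apply_moves(
  deltas=[
    [-0.15, 0, 0, 0, 0, 0, 0],
    [-0.1, 0, 0, 0, 0, 0, 0],
    [-0.1, 0, 0, 0, 0, 0, 0],
    [-0.05, 0, 0, 0, 0, 0, 0],
    [-0.05, 0, 0, 0, 0, 0, 0],
  ],
)

```text
time: 8.78
tool_pos: [542.1, -32.4, 58.2]
tcp_rot: [-180.0, 0.0, 177.5]
ft_force: [-1.5, -1.0, -1.5]
finger_gap: 0.2
grip_force: 1.0
```

Emit:
apply_moves(
  deltas=[
    [-0.05, 0, 0, 0, 0, 0, 0],
    [-0.05, 0, 0, 0, 0, 0, 0],
  ],
)

```text
time: 9.02
tool_pos: [543.3, -32.5, 58.0]
tcp_rot: [-180.0, -0.2, 177.5]
ft_force: [-18.1, -0.4, 11.9]
finger_gap: 0.2
grip_force: 8.5
```

Both drawers are home. Backing off and rising clear before checking from the fixed cameras.

Emit:
apply_moves(
  deltas=[
    [0.6, 0, 0, 0, 0, 0, 0],
    [0.8, 0, 0, 0, 0, 0, 0],
    [0, 0, -1, 0, 0, 0, 0],
    [0, 0, -1, 0, 0, 0, 0],
    [0, 0.4, -1, 0, 0, 0, 0],
    [0, 0.4, -1, 0, 0, 0, 0],
    [0, 0.4, -1, 0, 0, 0, 0],
    [0, 0.4, -1, 0, 0, 0, 0],
  ],
)

```text
time: 10.02
tool_pos: [505.7, 17.9, 239.8]
tcp_rot: [180.0, 0.1, 177.5]
ft_force: [0.5, -0.3, 0.2]
finger_gap: 0.0
grip_force: 0.0
```

Emit:
apply_moves(
  deltas=[
    [0, 0.4, -1, 0, 0, 0, 0],
    [0, 0.4, -1, 0, 0, 0, 0],
    [0, 0.45, -1, 0, 0, 0, 0],
    [0, 0, 0, 0, 0, 0, 0],
  ],
)

```text
time: 10.52
tool_pos: [508.5, 55.7, 331.8]
tcp_rot: [180.0, 0.4, 177.5]
ft_force: [-0.7, -0.9, -0.9]
finger_gap: 0.6
grip_force: 0.0
```

```bash
python3 - <<'E'
from h import *; import cv2
s=sense(); print(s["tool_pos"],s["time"])
a=snapshot("scene")[80:350,240:400,::-1]; b=snapshot("top")[130:300,190:460,::-1]
a=cv2.resize(a,(320,540)); b=cv2.resize(b,(478,301)); c=np.zeros((540,798,3),np.uint8); c[:,:320]=a; c[:301,320:]=b
cv2.imwrite("pics/c2.png",cv2.convertScaleAbs(c,alpha=1.5))
E
```

```text
[508.456611    55.69111247 331.75535204] 10.525
```

View pics/c2.png

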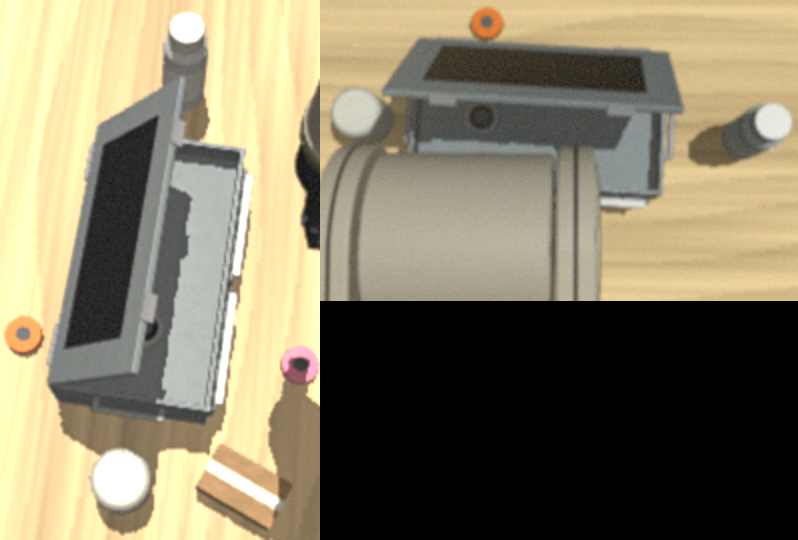

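The composite shows both lips flush in line along the chest front, at (242,225) and (227,350). The bearing is in the tray, and the filter, can and carton haven't moved. Next I'll go over the lid's free edge and down behind it.

Emit:
apply_moves(
  deltas=[
    [-0.96, 0, 0, 0, 0, 0, 0],
    [-0.96, 0, 0, 0, 0, 0, 0],
    [-0.96, 0, 0, 0, 0, 0, 0],
    [-0.96, 0, 0, 0, 0, 0, 0],
    [-0.96, 0, 0, 0, 0, 0, 0],
    [-0.96, 0, 0, 0, 0, 0, 0],
    [0, 0, 0.5, 0, 0, 0, 0],
    [0, 0, 0.5, 0, 0, 0, 0],
  ],
)

```text
time: 11.62
tool_pos: [678.6, 46.8, 295.4]
tcp_rot: [-180.0, -0.2, 177.4]
ft_force: [0.2, -0.4, 0.7]
finger_gap: -0.2
grip_force: 0.0
```

Emit:
apply_moves(
  deltas=[
    [0, 0, 0.3, 0, 0, 0, 0],
    [0, 0, 0.3, 0, 0, 0, 0],
    [0, 0, 0.3, 0, 0, 0, 0],
    [0, 0, 0, 0, 0, 0, 0],
  ],
)

```text
time: 12.12
tool_pos: [679.2, 47.2, 270.8]
tcp_rot: [-180.0, -0.0, 177.5]
ft_force: [-0.1, 0.3, -0.4]
finger_gap: 0.0
grip_force: 0.0
```

Emit:
apply_moves(
  deltas=[
    [0, 0, 0.12, 0, 0, 0, 0],
    [0, 0, 0.13, 0, 0, 0, 0],
    [0.15, 0, 0.12, 0, 0, 0, 0],
    [0.15, 0, 0.12, 0, 0, 0, 0],
    [0.15, 0, 0.12, 0, 0, 0, 0],
    [0.15, 0, 0.12, 0, 0, 0, 0],
  ],
)

```text
time: 12.88
tool_pos: [661.0, 48.0, 248.9]
tcp_rot: [180.0, -0.0, 177.5]
ft_force: [1.7, -0.1, 4.1]
finger_gap: 0.1
grip_force: 1.8
```

Emit:
apply_moves(
  deltas=[
    [0.15, 0, 0.15, 0, 0, 0, 0],
    [0.15, 0, 0.15, 0, 0, 0, 0],
    [0.14, 0, 0.15, 0, 0, 0, 0],
    [0.14, 0, 0.15, 0, 0, 0, 0],
  ],
)

```text
time: 13.38
tool_pos: [643.7, 48.8, 230.7]
tcp_rot: [180.0, -0.0, 177.5]
ft_force: [0.8, -0.3, 4.3]
finger_gap: 0.2
grip_force: 1.7
```

The finger is in gentle contact at about 4 N and the lid is following. I'll continue along the arc.

Emit:
apply_moves(
  deltas=[
    [0.13, 0, 0.16, 0, 0, 0, 0],
    [0.12, 0, 0.16, 0, 0, 0, 0],
    [0.12, 0, 0.17, 0, 0, 0, 0],
    [0.12, 0, 0.17, 0, 0, 0, 0],
    [0.1, 0, 0.18, 0, 0, 0, 0],
    [0.1, 0, 0.18, 0, 0, 0, 0],
    [0.1, 0, 0.18, 0, 0, 0, 0],
    [0.09, 0, 0.19, 0, 0, 0, 0],
  ],
)

```text
time: 14.38
tool_pos: [617.6, 50.0, 189.1]
tcp_rot: [180.0, 0.0, 177.5]
ft_force: [0.3, 0.9, 2.2]
finger_gap: -0.1
grip_force: 1.4
```

Emit:
apply_moves(
  deltas=[
    [0.07, 0, 0.19, 0, 0, 0, 0],
    [0.07, 0, 0.2, 0, 0, 0, 0],
    [0.07, 0, 0.2, 0, 0, 0, 0],
    [0.06, 0, 0.2, 0, 0, 0, 0],
    [0.04, 0, 0.18, 0, 0, 0, 0],
    [0.04, 0, 0.18, 0, 0, 0, 0],
    [0.04, 0, 0.18, 0, 0, 0, 0],
  ],
)

```text
time: 15.25
tool_pos: [606.0, 50.5, 149.2]
tcp_rot: [180.0, 0.0, 177.5]
ft_force: [0.3, 1.7, 3.0]
finger_gap: 0.0
grip_force: 1.3
```

Emit:
apply_moves(
  deltas=[
    [0.02, 0, 0.15, 0, 0, 0, 0],
    [0.02, 0, 0.15, 0, 0, 0, 0],
    [0.02, 0, 0.1, 0, 0, 0, 0],
  ],
)

```text
time: 15.62
tool_pos: [604.4, 50.4, 137.4]
tcp_rot: [-180.0, 0.0, 177.5]
ft_force: [0.9, -0.1, 2.1]
finger_gap: -0.1
grip_force: 1.2
```

Emit:
apply_moves(
  deltas=[
    [0, 0, 0.05, 0, 0, 0, 0],
    [0, 0, 0.05, 0, 0, 0, 0],
  ],
)

```text
time: 15.88
tool_pos: [604.2, 50.5, 134.6]
tcp_rot: [-180.0, -0.0, 177.5]
ft_force: [0.4, 1.4, 2.4]
finger_gap: 0.1
grip_force: 1.3
```

Emit:
apply_moves(
  deltas=[
    [0, 0, 0.03, 0, 0, 0, 0],
    [0, 0, 0.03, 0, 0, 0, 0],
  ],
)

```text
time: 16.12
tool_pos: [604.2, 50.5, 134.0]
tcp_rot: [-180.0, 0.0, 177.5]
ft_force: [-7.0, 0.8, 15.2]
finger_gap: -0.3
grip_force: 7.5
```

The lid has stopped firmly at TCP z = 134 (tip at 120 mm), which is the shut height. One more light press, then retreat and check.

Emit:
apply_moves(
  deltas=[
    [0, 0, 0.01, 0, 0, 0, 0],
    [0, 0, 0, 0, 0, 0, 0],
  ],
)

```text
time: 16.38
tool_pos: [604.2, 50.5, 134.0]
tcp_rot: [-180.0, 0.0, 177.5]
ft_force: [-6.6, 0.5, 13.3]
finger_gap: 0.1
grip_force: 6.3
```

Emit:
apply_moves(
  deltas=[
    [0, 0, -0.5, 0, 0, 0, 0],
    [0, 0, -1, 0, 0, 0, 0],
    [0, 0, -1, 0, 0, 0, 0],
    [0, 0, -1, 0, 0, 0, 0],
    [0.9, 0, -1, 0, 0, 0, 0],
    [0.9, 0, -1, 0, 0, 0, 0],
    [0.9, 0, 0, 0, 0, 0, 0],
    [0.9, 0, 0, 0, 0, 0, 0],
  ],
)

```text
time: 17.38
tool_pos: [495.6, 55.2, 298.5]
tcp_rot: [-180.0, 0.1, 177.4]
ft_force: [-0.2, -0.4, 0.2]
finger_gap: 0.2
grip_force: 0.0
```

Emit:
apply_moves(
  deltas=[
    [0.9, 0, 0, 0, 0, 0, 0],
    [0.9, 0, 0, 0, 0, 0, 0],
    [0, 0, 0, 0, 0, 0, 0],
    [0, 0, 0, 0, 0, 0, 0],
  ],
)

```text
time: 17.88
tool_pos: [442.8, 57.6, 297.9]
tcp_rot: [-180.0, 0.1, 177.4]
ft_force: [-0.1, -0.1, 0.5]
finger_gap: 0.4
grip_force: 0.0
```

```bash
python3 - <<'E'
from h import *; import cv2
s=sense(); print(s["tool_pos"],s["time"])
a=snapshot("scene")[80:350,240:400,::-1].copy(); 
a=cv2.resize(a,(352,594)); 
for u,v in (proj("scene",pts([668,47.7,-.043,0,0,0]))-[240,80])*2.2: cv2.circle(a,(int(u),int(v)),4,(0,0,255),1)
b=cv2.resize(snapshot("wrist")[:,:,::-1],(448,280)); c=np.zeros((594,800,3),np.uint8); c[:,:352]=a; c[:280,352:]=b
cv2.imwrite("pics/c3.png",cv2.convertScaleAbs(c,alpha=1.4))
E
```

```text
[442.7731478   57.60262946 297.93025945] 17.875
```

View pics/c3.png

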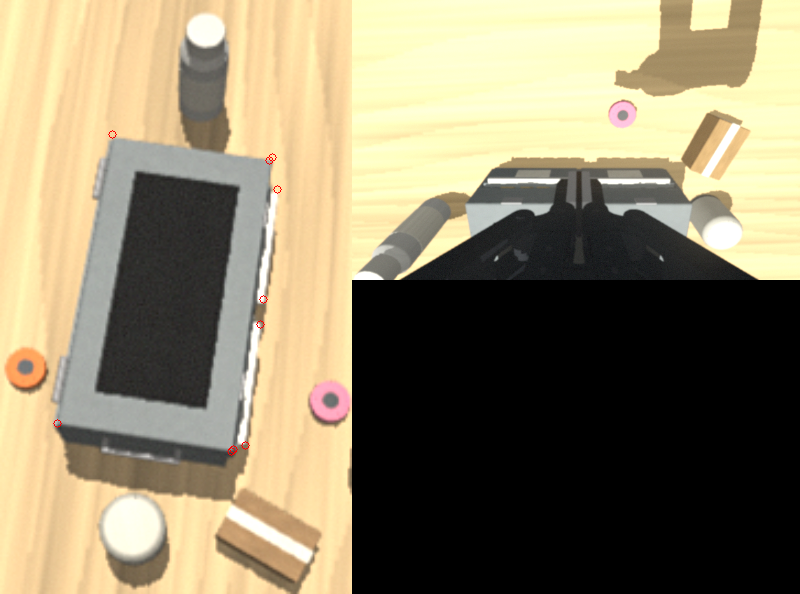

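The picture shows the lid shut flat, both lips flush along the front at (268,240) and (250,385), and the filter, can and carton where they stood. The arm is clear, so I'm handing in.

```bash
python3 -c "from bench import *; print(hand_in())"
```

```text
the job is handed in; nothing more can be done
None
```

I pushed both drawers fully home, then shut the lid, left everything else where it stood, and handed the job in at about 18 s; the verdict was not shown.

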